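# Turn a shaft over on V-blocks to find its blind hole and hold it hole-up

### The arm

A 6-joint arm with a two-finger parallel gripper is mounted at the origin on the work surface. World frame = base frame: x ahead of the robot, y to its left, z up, the work surface at z = 0. Lengths are in mm, angles in degrees, forces in N, time in s.
With the tool pointing down it reaches from about 325 to 925 mm from the base axis. Payload 3.1 kg.
Tool frame: the origin (TCP) lies at the very end of the fingers, on their centre line; the grasp point (between the pads) lies grasp_offset behind it (grasp_offset is the distance from the TCP to the grasp point, in mm); z points along the fingers, x is the direction in which the jaws open and shut, and the axes are right-handed (so a half turn about z gives the same grasp; the last joint's range is limited). The gripper opens to 85 mm and grips with 20 to 120 N. Pads are 22 mm wide; open, the fingers measure 114 mm over their backs; the gripper's body (76 mm by 85 mm) begins 54 mm behind the grasp point. The pads swing forward as they close: fully open they stand 13 mm farther back than shut.
Start: joints at [-74.209, 12.427, 92.441, -0, 75.132, -6.429], TCP at [236.367, -578.593, 231.3] pointing down, gripper open.
Joint ranges: [-157.48, 157.48], [-44.54, 120.13], [17.64, 146.25], [-64.5, 244.5], [7.68, 150.69], [-147.95, 147.95]. Speed limits (degrees/s): [159.86, 159.86, 180, 180, 180, 180].

### API

Orientations are given as [roll, pitch, yaw] about the fixed x, y, z axes, in that order (R = Rz(yaw) Ry(pitch) Rx(roll)).
In Python, from station import * gives the robot as it stands. Calls block until the motion is done:
- goto(position, orientation): joint-space move of the TCP to a pose.
- move_l(position, attitude=None, speed=150): straight line of the TCP; attitude=None keeps the orientation; speed is the mean speed in mm/s.
- move_j(angles): joint-space move.
- grip(opening, squeeze=None): finger opening in mm; squeeze is the grip in N (None keeps the last); returns when the fingers have stopped.
- wait(seconds).
- solve_ik(position, orientation): joint angles nearest the present ones, or None.
- get_obs(): the state.
- get_image(name): name is "side" or "top" or "wrist"; returns the picture (480x640x3 uint8, red, green, blue); there is no depth.
- get_calibration(name): a dict with "fx", "fy", "cx", "cy" (pixels), "R" (3x3) and "t" (3): a world point X has camera coordinates R X + t; the wrist camera has in their place "mount" (4x4, takes a point from camera to tool coordinates, whose origin is the TCP and whose axes are the tool frame's). Camera axes: x right, y down, z forward; pixel columns grow to the right and rows downward; lengths in mm; the calibration is good to about 2 mm. A picture is of the moment at which its call begins: read the wrist's pose just before it. get_calibration takes no time and is no camera call.
A pose or a line that the arm cannot do raises Unreachable and nothing moves.
- sign_off(): hands the job in, once; it reports no verdict.
Trained networks look in the newest picture that a camera, given by its name, has taken for a name from the list of things; names that differ only in an ending like _2 or _b are one class to them, and where a whole thing is asked for, a point or a joint stands for the part that bears it (a point fixed in the world has none). Each returns a list of dicts, best first, with "score" (0 to 1); they miss things now and then, are a little off and sometimes report something else, mostly with a low value. They report only what shows in the picture. A call takes as long as a camera call.
- spot_in(name, camera): "extent" ([centre column, centre row, width, height] in pixels, round what is visible of it).
- regions_of(name, camera): "region" (480x640 bool, what is visible of it) and "extent" ([centre column, centre row, width, height] in pixels, round what is visible of it).
The state is a dict: "t": time; "joint_pos": joint angles; "qvel": joint speeds; "effort": joint torques, N m; "tcp_pos": TCP position; "ee_rot": TCP orientation; "wrist_force": force on the tool from outside, world axes, zero at the start; "moment": the same for the moment, N m; "grip_width": finger opening in mm.
Only numpy, scipy, OpenCV 4.12 (cv2) and the standard library are available. Lean on these libraries where they do the work, as an engineer would, in place of code of your own. Each camera call takes 0.05 s, during which the arm holds its last target.

### The job

The aluminium shaft lies across the two V-blocks with its blind cross hole somewhere underneath. Turn the shaft over until you have found the hole and it faces straight up, then hold the shaft level over the drip tray, hole up and above the tray, well clear of it, so that I can put a drop of thread-locker in. Finish while still gripping it there, holding it still, and leave the bottle, the mug and the clamp where they are.

Things in the scene. Friction and masses are not known exactly. Their poses are not given: they have to be found in the camera images.
- shaft_mid (a point): middle of the loose aluminium shaft, on its centre line; 200 mm long, 0.25 to 0.4 kg: a thick middle 32 mm across, 110 mm long, and at each end a journal 20 mm across, 45 mm long. Own z runs along it, own y points straight out of the blind hole. It starts level in the V-blocks, hole in the lower half. Laid back there and let go it stays, though opening fingers may roll it up to 20 degrees.
- shaft_hole (a point): centre of the mouth of the blind hole, 14 mm across and 16 mm deep, in the side of the shaft's thick middle: from shaft_mid 42 mm along own z and 16 mm along own y (out of the hole). Same axes as shaft_mid.
- vblocks: fixed pair of steel V-blocks on a grey steel plate (95 x 235 mm, 12 mm thick). Each block is 50 mm wide, 35 mm long and its top stands 78 mm above the bench; between them 116 mm of the shaft is free from both sides, from above and below, down to the plate. A shaft lying in them has its centre line 78 mm above the bench. Origin at the centre of the plate's underside, own y up, own z level along the shaft, own x level across it.
- tray: fixed shallow steel drip tray lined with white paper, 200 mm (own x) by 150 mm (own y), rim 23 mm high; origin at the centre of its underside.
- bottle: small red plastic bottle with a white cap, 34 mm across, 105 mm tall, standing; origin at the centre of its underside; leave it alone
- mug: white mug, 80 mm across, 92 mm tall, standing, its handle to its own +y; origin at the centre of its underside; leave it alone
- clamp: toolmaker's clamp of steel lying flat, about 95 x 160 mm, 14 mm high; origin at the centre of its underside; leave it alone

How it is judged (in metres and radians):
At the end, for the whole second after the job is handed in: the gripper still holds the shaft, at rest, its hole facing up to within 12 degrees (so the shaft is level too), the hole's mouth inside the tray's outline seen from above, the shaft's middle more than 60 mm above the bench and touching neither tray nor V-blocks (angle between shaft_hole's own y axis and vertical below 0.21 rad and x of shaft_hole in the frame of tray between -0.09 and 0.09 m and y of shaft_hole in the frame of tray between -0.068 and 0.068 m and height (world z) of shaft_mid above 0.06 m and contact force between the fingers and shaft above 2 N and contact force between shaft and vblocks below 0.2 N and contact force between shaft and tray below 0.2 N and linear speed of shaft below 0.03 m/s and angular speed of shaft below 0.3 rad/s); the arm keeps its last pose, push and grip.
It fails at once if the bottle is pushed aside or knocked over (moved over 30 mm) (distance of bottle from where it was at the start of the episode above 0.03 m).
It fails at once if the mug is pushed aside or knocked over (moved over 30 mm) (distance of mug from where it was at the start of the episode above 0.03 m).
It fails at once if the clamp is pushed aside or knocked over (moved over 30 mm) (distance of clamp from where it was at the start of the episode above 0.03 m).
It also fails if it takes over 72 s, if anything falls off the work surface, if the arm or the gripper's body presses on something with over 40 N, if the wrist force passes 120 N, or if a joint passes its speed limit or range.

## Working session

There is one attempt and no reset: what is moved stays moved. The work goes in short steps, each a Python script; the robot and the scene stay as the last script left them, time stands still between calls to the robot, and variables do not carry over. Pictures are saved under pics/ and viewed, and the job is handed in when it is done.

```bash
ls; mkdir -p pics
python3 - <<'E'
from station import *
import cv2
o=get_obs();print(o)
for n in ["side","top","wrist"]:
    im=get_image(n);cv2.imwrite(f"pics/a_{n}.png",im[:,:,::-1]);print(n,get_calibration(n))
    for k in ["shaft_mid","vblocks","tray","bottle","mug","clamp"]:
        r=spot_in(k,n);print(k,[(round(x["score"],2),[int(v) for v in x["extent"]]) for x in r[:2]])
print(get_obs()["t"])
E
```

```text
pics
{'t': 0.0, 'joint_pos': array([-7.42080915e+01,  1.24756137e+01,  9.25293797e+01,  5.60115751e-04,
        7.51342593e+01, -6.43018540e+00]), 'qvel': array([-0.03235296, -0.06574933,  0.03946196, -0.00183759,  0.09822545,
        0.0785949 ]), 'effort': array([-6.68421799e-04, -3.96844268e+01, -3.03853941e+01, -2.87622852e-04,
        9.69900313e-03, -1.49823603e-05]), 'tcp_pos': array([ 236.15294069, -577.76987192,  229.9724739 ]), 'ee_rot': array([-1.79983867e+02,  1.38316067e-01, -6.77780310e+01]), 'wrist_force': array([ 0.99428428,  0.70738207, -0.06683078]), 'moment': array([ 0.00350776, -0.01192434, -0.01260721]), 'grip_width': 84.91627454031813}
side {'fx': 518.1976837122655, 'fy': 518.1976837122655, 'cx': 316.21387484447723, 'cy': 240.84472580066466, 'R': array([[-0.99281497, -0.1191263 , -0.01128533],
       [-0.08550744,  0.7722675 , -0.62951679],
       [ 0.0837073 , -0.62402872, -0.77690492]]), 't': array([578.96407405,  89.22526644, 895.6782681 ])}
shaft_mid [(0.65, [382, 344, 27, 130]), (0.34, [374, 362, 71, 152])]
vblocks [(0.85, [375, 361, 75, 155])]
tray [(0.68,
[... 517 characters left out ...]
locks [(0.83, [210, 308, 125, 57])]
tray [(0.98, [418, 266, 100, 120])]
bottle [(0.69, [434, 186, 26, 23])]
mug [(0.78, [298, 168, 45, 64])]
clamp [(0.55, [155, 184, 77, 53])]
wrist {'fx': 334.39449572005435, 'fy': 334.39449572005435, 'cx': 318.21711872202764, 'cy': 241.26136787941928, 'mount': array([[ 9.99999981e-01,  1.77285136e-04, -8.08516528e-05,
         1.62545361e-02],
       [-1.48675232e-04,  9.62439346e-01,  2.71496746e-01,
        -6.90782545e+01],
       [ 1.25947149e-04, -2.71496728e-01,  9.62439354e-01,
        -1.42988466e+02],
       [ 0.00000000e+00,  0.00000000e+00,  0.00000000e+00,
         1.00000000e+00]])}
shaft_mid []
vblocks []
tray []
bottle []
mug []
clamp []
1.05
```

View pics/a_side.png

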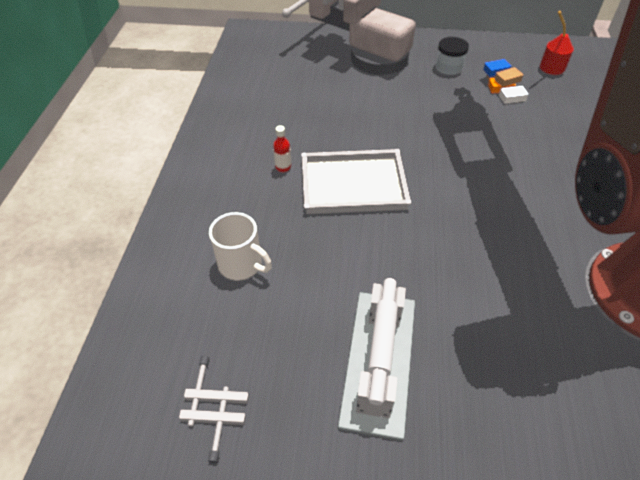

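View pics/a_top.png

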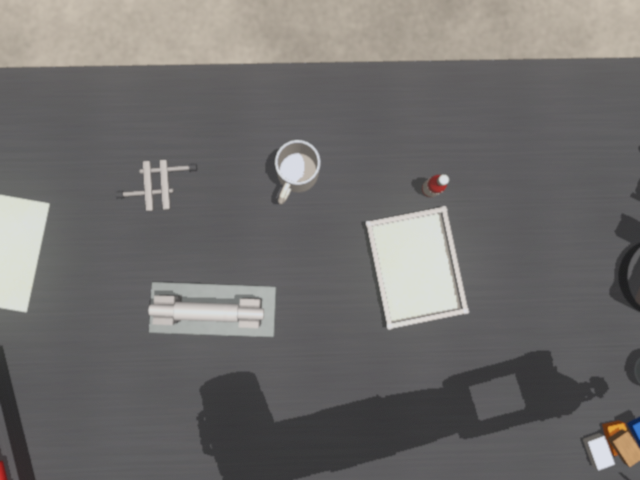

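View pics/a_wrist.png

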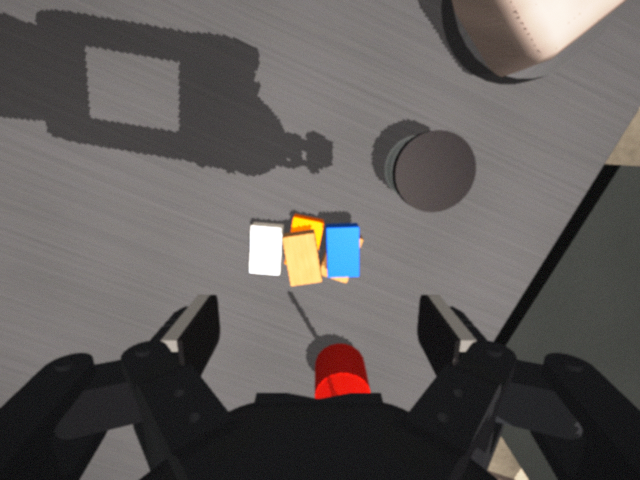

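```bash
cat > h.py <<'E'
from station import *
import numpy as np, cv2
from scipy.spatial.transform import Rotation as Rn
def back(cam,u,v,z):
    c=get_calibration(cam);R=np.array(c["R"]);t=np.array(c["t"])
    d=R.T@np.array([(u-c["cx"])/c["fx"],(v-c["cy"])/c["fy"],1]);C=-R.T@t
    return C+d*(z-C[2])/d[2]
def wristpose(o):
    c=get_calibration("wrist");M=np.array(c["mount"])
    T=np.eye(4);T[:3,:3]=Rn.from_euler("xyz",o["ee_rot"],degrees=True).as_matrix();T[:3,3]=o["tcp_pos"]
    return T@M
def proj(cam,X,o=None):
    c=get_calibration(cam)
    if cam=="wrist":
        T=np.linalg.inv(wristpose(o));x=T[:3,:3]@X+T[:3,3]
    else: x=np.array(c["R"])@X+np.array(c["t"])
    return np.array([c["cx"]+c["fx"]*x[0]/x[2],c["cy"]+c["fy"]*x[1]/x[2]])
def snap(n,name):
    o=get_obs();im=get_image(n);cv2.imwrite(f"pics/{name}.png",im[:,:,::-1]);return im,o
E
python3 - <<'E'
from h import *
import station
print([n for n in dir(station) if not n.startswith("__")])
print("go",globals().get("grasp_offset"))
for p in [(150,283),(276,287),(274,336),(149,335)]: print("plate",back("top",*p,12).round(1))
for p in [(367,219),(446,208),(468,313),(389,328)]: print("tray",back("top",*p,23).round(1))
for p in [(149,311),(263,313),(174,311),(237,313)]: print("shaft",back("top",*p,78).round(1))
for p in [(344,429),(403,436),(414,296),(359,294)]: print("plateS",back("side",*p,12).round(1))
for p in [(303,154),(403,151),(408,208),(306,211)]: print("trayS",back("side",*p,23).round(1))
print("mug",back("top",298,165,92), "bot",back("top",442,180,105),back("top",430,190,0))
E
```

```text
['Unreachable', 'get_calibration', 'get_image', 'get_obs', 'goto', 'grasp_offset', 'grip', 'move_j', 'move_l', 'regions_of', 'sign_off', 'solve_ik', 'spot_in', 'wait']
go 18.700000000000003
plate [515.9 298.5  12. ]
plate [501.8  61.1  12. ]
plate [409.8  67.   12. ]
plate [418.7 301.   12. ]
tray [ 626.  -115.1   23. ]
tray [ 643.4 -267.3   23. ]
tray [ 442.9 -300.4   23. ]
tray [ 419.3 -149.5   23. ]
shaft [467.1 282.   78. ]
shaft [457.8  82.   78. ]
shaft [465.9 238.3  78. ]
shaft [459.2 127.8  78. ]
plateS [507.  299.3  12. ]
plateS [423.1 299.5  12. ]
plateS [408.  61.  12.]
plateS [501.2  67.5  12. ]
trayS [ 642.7 -263.5   23. ]
trayS [ 433.1 -295.4   23. ]
trayS [ 421.1 -131.8   23. ]
trayS [ 614.9 -102.8   23. ]
mug [718.3658579  13.4439599  92.       ] bot [ 683.29715826 -239.61651707  105.        ] [ 682.46254813 -243.74604986    0.        ]
```

Run:
```python
import cv2
a=cv2.imread("pics/a_top.png")[270:350,130:290];cv2.imwrite("pics/a_topz.png",cv2.resize(a,None,fx=5,fy=5,interpolation=cv2.INTER_CUBIC))
```

```text
(no output)
```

View pics/a_topz.png

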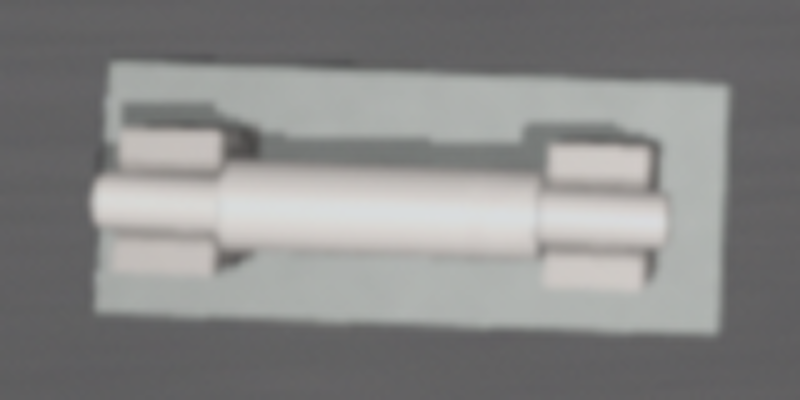

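```bash
cat >> h.py <<'E'
MID=np.array([462.5,182.,78.]);SA=np.radians(2.7);S=np.array([np.sin(SA),np.cos(SA),0])
def pose(P,th,flip=0,s=S,depth=0):
    """grasp point P; th tilt of fingers from down toward p (p = s x k ~ +x)"""
    p=np.cross(s,[0,0,1]);th=np.radians(th)
    z=np.sin(th)*p-np.cos(th)*np.array([0,0,1]);y=s*(-1 if flip else 1);x=np.cross(y,z)
    R=np.column_stack([x,y,z]);return P+(18.7+depth)*z, Rn.from_matrix(R).as_euler("xyz",degrees=True)
E
python3 - <<'E'
from h import *
def tab(P,s,lab):
  for f in (0,1):
    r=[]
    for th in range(-90,121,15):
        try:q=solve_ik(*[list(a) for a in pose(P,th,f,s)])
        except Exception as e: q=None
        r.append((th,None if q is None else [int(v) for v in q]))
    print(lab,f);[print("  ",*a) for a in r if a[1]]
tab(MID,S,"vb");tab(MID+[0,0,120],S,"vb up")
a=np.radians(9.5)
for yaw in (0,45,90,135):
    b=a+np.radians(yaw); tab(np.array([531,-204,220.]),np.array([np.sin(b),np.cos(b),0]),f"tray{yaw}")
print(get_obs()["t"])
E
```

```text
vb 0
   30 [19, 0, 133, -30, 22, -131]
   60 [27, 9, 142, 226, 37, -22]
   75 [31, 24, 141, 216, 63, -8]
   90 [32, 41, 137, 215, 88, -1]
   105 [31, 55, 130, 214, 109, 3]
   120 [27, 65, 121, 213, 126, 4]
vb 1
   -90 [7, 62, 71, 14, 135, 10]
   -75 [7, 54, 76, 11, 123, 9]
   -60 [7, 45, 82, 9, 111, 9]
   -45 [8, 36, 89, 8, 98, 9]
   -30 [9, 27, 98, 6, 84, 10]
   -15 [11, 18, 107, 3, 69, 12]
   0 [13, 9, 116, 0, 53, 16]
   15 [16, 3, 125, -7, 37, 24]
   30 [19, 0, 133, -30, 22, 48]
vb up 0
   30 [19, -14, 129, -17, 38, -146]
   45 [23, -18, 137, -45, 26, -117]
   90 [32, 12, 145, 217, 72, -13]
   105 [31, 30, 140, 212, 97, -5]
   120 [27, 45, 132, 210, 118, -1]
vb up 1
   -90 [7, 50, 75, 16, 142, 13]
   -75 [7, 43, 78, 13, 131, 11]
   -60 [7, 35, 82, 10, 120, 10]
   -45 [8, 27, 88, 8, 108, 10]
   -30 [9, 18, 95, 6, 95, 11]
   -15 [11, 8, 103, 3, 82, 13]
   0 [13, 0, 112, 0, 68, 16]
   15 [16, -8, 120, -5, 53, 21]
   30 [19, -14, 129, -17, 38, 33]
   45 [23, -18, 137, -45, 26, 62]
tray0 0
   30 [-34, -8, 121, 18, 40, 143]
   45 [-38, -12, 130, 45, 28, 117]
   60 [-41, -11, 137, 92, 27
[... 2368 characters left out ...]
-59, 24, 119, 85, 92, 35]
   -75 [-58, 15, 119, 76, 82, 45]
   -60 [-54, 7, 118, 64, 72, 57]
   -45 [-49, 3, 115, 50, 66, 71]
   -30 [-42, 1, 112, 33, 63, 87]
   -15 [-35, 3, 107, 15, 65, 103]
   0 [-28, 7, 101, 0, 71, 116]
   15 [-21, 12, 96, -12, 79, 126]
   30 [-16, 19, 90, -23, 88, 132]
   45 [-12, 27, 85, -32, 98, 135]
   60 [-10, 34, 81, -40, 108, 137]
   75 [-8, 42, 78, -49, 117, 137]
   90 [-8, 48, 76, -58, 126, 135]
1.05<stdin>:10: UserWarning: Gimbal lock detected. Setting third angle to zero since it is not possible to uniquely determine all angles.
<stdin>:13: UserWarning: Gimbal lock detected. Setting third angle to zero since it is not possible to uniquely determine all angles.
```

```bash
cat > s1.py <<'E'
from h import *
def tl(m): print(m,round(get_obs()["t"],2))
P,o=pose(MID+[120,0,220],-50,1); goto(list(P),list(o)); tl("via")
z=np.array([np.sin(np.radians(-80))*np.cos(SA),0,-np.cos(np.radians(-80))])
P,o=pose(MID-85*z,-80,1); goto(list(P),list(o)); tl("standoff")
im,ob=snap("wrist","b_wrist"); print(ob["tcp_pos"],ob["ee_rot"],P,o)
print(proj("wrist",MID,ob),proj("wrist",MID+42*S,ob),proj("wrist",MID-42*S,ob))
for k in ["shaft_hole"]:
    print([(round(x["score"],2),[int(v) for v in x["extent"]]) for x in spot_in(k,"wrist")[:3]])
E
python3 s1.py
```

```text
via 3.99
standoff 4.83
[529.03904674 182.73709464  91.24808026] [-179.7525163    79.84958833   -2.47262584] [527.7202709  182.86750792  89.51287418] [180.   80.   -2.7]
[320.57219624 260.58887782] [320.77110517 197.5744836 ] [320.39270461 317.45186352]
[(0.67, [319, 247, 46, 297])]
```

View pics/b_wrist.png

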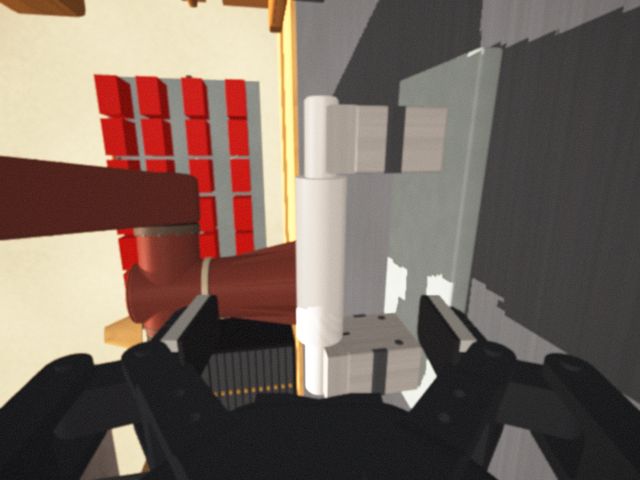

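```bash
cat > s2.py <<'E'
from h import *
def tl(m):
    o=get_obs();print(m,round(o["t"],2),"w",round(o["grip_width"],1),"F",o["wrist_force"].round(1),o["tcp_pos"].round(1))
o0=get_obs()
print("ends",proj("wrist",MID+100*S,o0),proj("wrist",MID-100*S,o0))
P,o=pose(MID,-80,1,depth=2); move_l(list(P),list(o),speed=120); tl("in")
grip(20,80); tl("gripped")
P1=P+[0,0,110]; move_l(list(P1),list(o),speed=200); tl("up")
for c,n in (("side","c_side"),("top","c_top"),("wrist","c_wrist")): snap(c,n)
E
python3 s2.py
```

```text
ends [323.61378127  99.5389328 ] [321.9236232  386.28298727]
in 5.81 w 85.5 F [ 0.1 -0.6 -1.1] [443.2 183.   75.2]
gripped 6.36 w 30.1 F [ 2.5 -0.1  1.4] [442.6 182.9  74.6]
up 7.06 w 30.1 F [-0.2  0.2 -3. ] [441.5 183.  183. ]
```

```bash
python3 -c "
import cv2,numpy as np
a=cv2.imread('pics/c_side.png');b=cv2.imread('pics/c_wrist.png')
cv2.imwrite('pics/c_both.png',cv2.resize(np.hstack([a,b]),(800,300)))"
```

```text
(no output)
```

View pics/c_both.png

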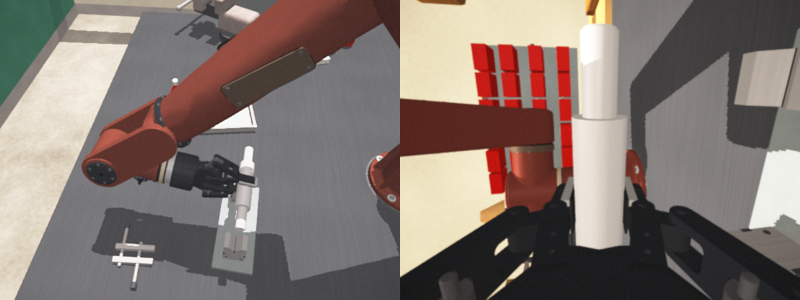

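```bash
cat > s3.py <<'E'
from h import *
def tl(m):
    o=get_obs();print(m,round(o["t"],2),"w",round(o["grip_width"],1),"F",o["wrist_force"].round(1),o["tcp_pos"].round(1),o["ee_rot"].round(1))
UP=np.array([0,0,125.])
P,o=pose(MID+UP,-30,1,depth=2); goto(list(P),list(o)); tl("r1")
P,o=pose(MID+UP,25,1,depth=2); goto(list(P),list(o)); tl("r2")
snap("side","d_side");snap("top","d_top")
P,o=pose(MID+[0,0,15],25,1,depth=2); move_l(list(P),list(o),speed=150); tl("d1")
P,o=pose(MID+[0,0,0.5],25,1,depth=2); move_l(list(P),list(o),speed=40); tl("d2")
E
python3 s3.py;  python3 -c "
import cv2,numpy as np
a=cv2.imread('pics/d_side.png');b=cv2.imread('pics/d_top.png')
cv2.imwrite('pics/d_both.png',np.hstack([cv2.resize(a[200:480,240:500],(400,430)),cv2.resize(b[220:420,100:300],(400,430))]))"
```

```text
r1 7.89 w 30.4 F [-0.   0.8 -3.6] [451.1 182.3 184.4] [180.   30.2  -2.7]
r2 8.77 w 29.7 F [ 0.5 -0.  -2.5] [470.8 181.2 182.5] [179.9 -24.7  -2.7]
d1 9.75 w 30.0 F [-0.2 -1.1 -1. ] [472.4 181.9  75.1] [-180.   -25.1   -2.7]
d2 10.27 w 30.0 F [0.  0.1 1. ] [471.8 181.7  60.1] [-180.   -25.    -2.8]
```

View pics/d_both.png

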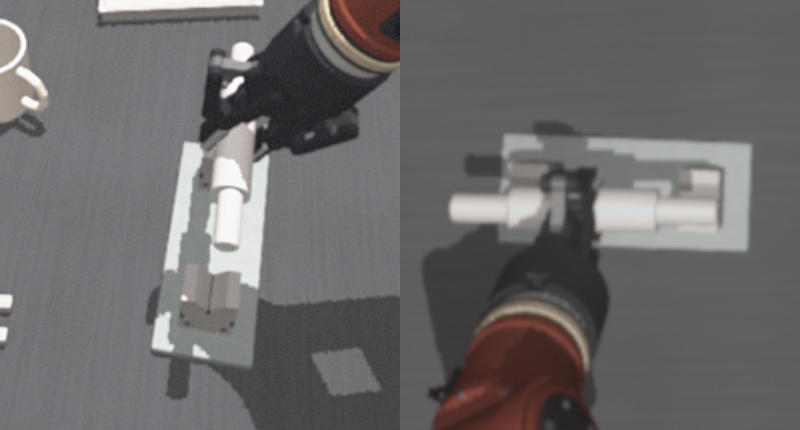

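```bash
cat > s4.py <<'E'
from h import *
def tl(m):
    o=get_obs();print(m,round(o["t"],2),"w",round(o["grip_width"],1),"F",o["wrist_force"].round(1),o["tcp_pos"].round(1),o["ee_rot"].round(1))
grip(85); tl("open")
P,o=pose(MID,25,1,depth=-110); move_l(list(P),list(o),speed=250); tl("ret")
P,o=pose(MID+[110,0,200],-50,1); goto(list(P),list(o)); tl("via")
P,o=pose(MID,-80,1,depth=-85); goto(list(P),list(o)); tl("standoff")
snap("wrist","e_wrist")
print([(round(x["score"],2),[int(v) for v in x["extent"]]) for x in spot_in("shaft_hole","wrist")[:3]])
E
python3 s4.py
```

```text
open 10.84 w 85.3 F [ 0.2  0.  -0.2] [471.2 181.6  59.7] [180.  -25.   -2.7]
ret 11.44 w 84.9 F [-0.6  0.1 -0.2] [423.9 183.8 160.5] [-180.   -25.    -2.7]
via 12.74 w 85.1 F [-0.3 -0.1 -0.6] [557.7 182.7 264.6] [179.9  50.1  -2.7]
standoff 13.52 w 84.9 F [-0.3 -0.6  1.4] [528.5 179.4  91.6] [-179.8   79.8   -2.4]
[(0.96, [321, 241, 50, 302])]
```

View pics/e_wrist.png

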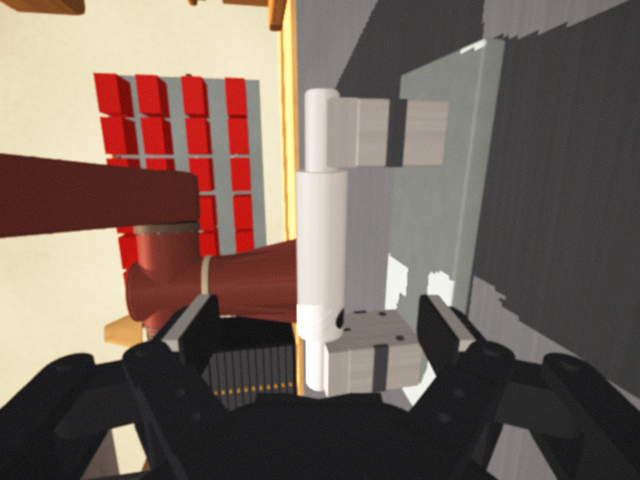

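```bash
cat > s5.py <<'E'
from h import *
import sys
def sv(b): b=np.radians(b); return np.array([np.sin(b),np.cos(b),0])
TR=np.array([531.,-204,0]); ZH=230
def final(th,b=144.5):
    s=sv(b); return pose(TR+42*s+[0,0,ZH],th,1,s,depth=2)
def tl(m):
    o=get_obs();print(m,round(o["t"],2),"w",round(o["grip_width"],1),"F",o["wrist_force"].round(1),o["tcp_pos"].round(1),o["ee_rot"].round(1))
W1=pose(MID+[0,0,170],-30,1,depth=2)
W2=pose(np.array([520,-30,300.]),15,1,sv(70),depth=2)
if __name__=="__main__":
    for n,w in (("W1",W1),("W2",W2),*[(b,final(57,b)) for b in (100,120,135,144.5,155)]):
        q=solve_ik(list(w[0]),list(w[1])); print(n,None if q is None else np.round(q))
E
python3 s5.py
```

```text
W1 [ 10.  15.  94.   6. 100.  12.]
W2 [ -4.  -5. 107. -14.  73.  70.]
100 [ -4.  21. 100. -59.  78. 119.]
120 [ -7.  28.  89. -51.  92. 125.]
135 [-11.  33.  82. -45. 102. 130.]
144.5 [-13.  36.  78. -41. 107. 134.]
155 [-16.  38.  74. -36. 113. 139.]
```

```bash
cat > s6.py <<'E'
from s5 import *
P,o=pose(MID,-80,1,depth=2); move_l(list(P),list(o),speed=120); tl("in")
grip(20,80); tl("gripped")
move_l(list(P+[0,0,110]),list(o),speed=200); tl("up")
for w in (W1,W2,final(57)): goto(list(w[0]),list(w[1])); tl("w")
wait(0.4)
for c in ("top","side","wrist"):
    im,ob=snap(c,"f_"+c); print(c,[(round(x["score"],2),[int(v) for v in x["extent"]]) for x in spot_in("shaft_hole",c)[:2]],proj(c,np.array([531,-204,246.]),ob).round(), proj(c,TR+42*sv(144.5)+[0,0,ZH],ob).round())
E
python3 s6.py;  python3 -c "
import cv2,numpy as np
a=cv2.imread('pics/f_side.png');b=cv2.imread('pics/f_top.png')
cv2.imwrite('pics/f_both.png',np.hstack([cv2.resize(a[60:260,240:440],(400,400)),cv2.resize(b[150:350,330:530],(400,400))]))"
```

```text
in 14.49 w 84.8 F [ 1.1 -0.4 -0.4] [443.2 183.   75.2] [-179.9   79.8   -2.6]
gripped 15.04 w 29.8 F [ 2.9 -0.6  0.6] [442.6 182.9  74.6] [-180.    80.    -2.7]
up 15.74 w 30.1 F [-0.6  0.1 -3. ] [441.5 183.  183. ] [179.8  80.   -2.9]
w 16.39 w 30.2 F [-0.1 -0.5 -3.2] [450.7 182.2 228.4] [179.9  30.3  -2.7]
w 17.35 w 30.0 F [ 0.   0.4 -2.6] [520.7 -34.7 276.5] [179.6 -14.7 -69.9]
w 18.39 w 30.1 F [-0.7  0.6 -3.3] [ 541.8 -247.4  218.3] [ 179.8  -56.9 -144.3]
top [(0.67, [473, 248, 106, 88]), (0.55, [211, 307, 124, 54])] [448. 265.] [466. 249.]
side [(0.72, [356, 89, 55, 44])] [360.  82.] [347.  78.]
wrist [(0.62, [318, 218, 87, 362])] [350. 423.] [317. 322.]
```

View pics/f_both.png

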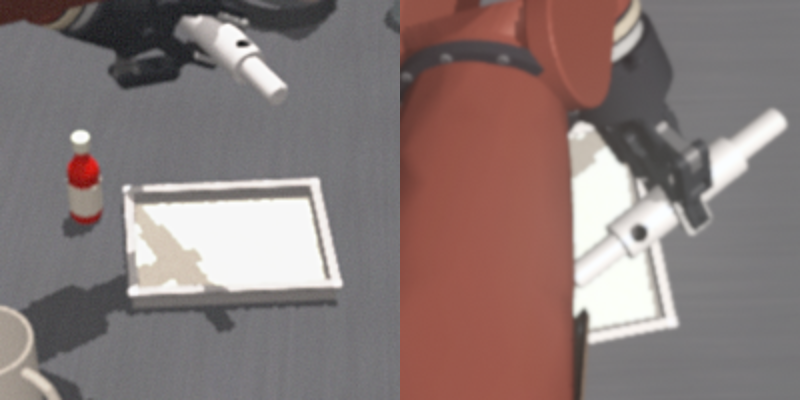

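View pics/f_wrist.png

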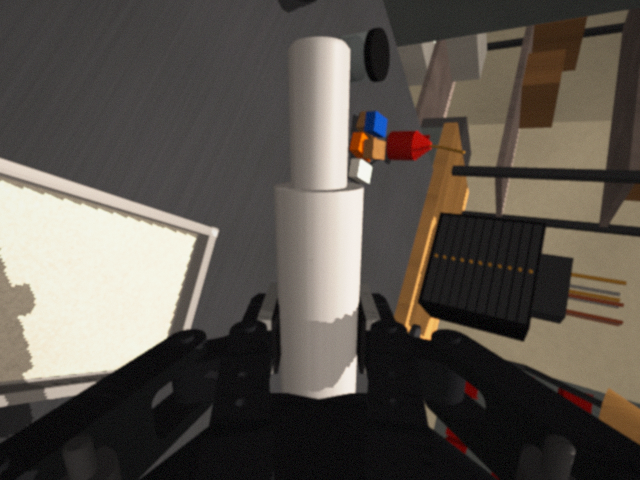

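```bash
cat > ov.py <<'E'
from s5 import *
import sys
tag=sys.argv[1]; offs=[float(a) for a in sys.argv[2:]]
o=get_obs();R=Rn.from_euler("xyz",o["ee_rot"],degrees=True).as_matrix()
mid=o["tcp_pos"]-20.7*R[:,2]; s=-R[:,1]
print("mid",mid.round(1),"s",s.round(3))
tiles=[]
for c in ("top","side"):
    a=cv2.imread(f"pics/{tag}_{c}.png"); cen=proj(c,mid-60*s+[0,0,16],o); x0,y0=int(cen[0])-25,int(cen[1])-25
    row=[cv2.resize(a[y0:y0+50,x0:x0+50],(400,400),interpolation=cv2.INTER_CUBIC)]
    b=row[0].copy()
    def P(X): u=proj(c,X,o); return tuple(int(v) for v in ((u-[x0,y0]+0.5)*8))
    k=np.array([0,0,1.]);k=k-s*(k@s);k/=np.linalg.norm(k);p=np.cross(s,k)
    for e in offs:
        n=np.cos(np.radians(e))*k+np.sin(np.radians(e))*p;q=np.cross(s,n)
        pts=[]
        for t in np.linspace(0,2*np.pi,40):
            l,w=7*np.cos(t),7*np.sin(t); pts.append(P(mid+(-42+l)*s+w*q+n*np.sqrt(256-w*w)))
        cv2.polylines(b,[np.array(pts)],True,(0,0,255) if e==0 else (0,255,0) if e>0 else (255,0,0),1)
    for l in (-55,-100): 
        r=16 if l==-55 else 10
        pts=[P(mid+l*s+r*(np.cos(t)*k+np.sin(t)*p)) for t in np.linspace(0,2*np.pi,40)]; cv2.polylines(b,[np.array(pts)],True,(0,200,255),1)
    tiles.append(b)
cv2.imwrite(f"pics/{tag}_ov.png",np.hstack(tiles))
E
python3 ov.py f -15 0 15
```

```text
mid [ 555.3 -238.2  230. ] s [ 0.581 -0.814 -0.   ]
```

View pics/f_ov.png

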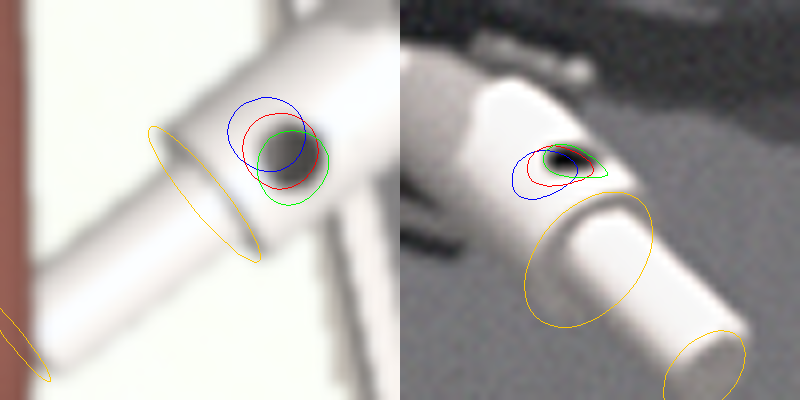

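```bash
cat > prof.py <<'E'
from s5 import *
import sys
from scipy.ndimage import map_coordinates
def analyse(tag,o,cams=("top","side"),L=(-20,-24,-28,-32,-42,-47,-51,-53,-65,-75)):
    R=Rn.from_euler("xyz",o["ee_rot"],degrees=True).as_matrix()
    mid=o["tcp_pos"]-20.7*R[:,2]; s=-R[:,1]
    for c in cams:
        g=cv2.cvtColor(cv2.imread(f"pics/{tag}_{c}.png"),cv2.COLOR_BGR2GRAY).astype(float)
        a=proj(c,mid-80*s,o);b=proj(c,mid,o);d=(b-a)/np.linalg.norm(b-a);n=np.array([-d[1],d[0]])
        print(c,"axis dir",d.round(3),"n",n.round(3))
        w=np.arange(-18,18.01,1)
        for l in L:
            u=proj(c,mid+l*s,o); pr=map_coordinates(g,[u[1]+w*n[1],u[0]+w*n[0]],order=1)
            print(l,u.round(1)," ".join(f"{int(v):3d}" for v in pr))
if __name__=="__main__": analyse(sys.argv[1],get_obs())
E
python3 prof.py f
```

```text
top axis dir [ 0.792 -0.61 ] n [0.61  0.792]
-20 [456.2 256.8] 188 177 166 154 149 147 157 169 167 167 181 199 211 220 228 235 241 248 252 253 254 254 254 252 250 246 240 232 217 187 152 132 129 128 128 129 129
-24 [454.1 258.4] 243 231 225 217 205 191 180 165 155 164 183 199 211 220 228 235 241 247 251 253 254 254 253 251 249 244 240 232 219 192 155 133 129 129 130 130 129
-28 [452. 260.] 252 252 252 252 249 244 228 209 182 174 184 199 211 221 228 234 240 246 250 250 247 246 246 250 248 245 241 233 220 199 176 155 147 137 132 129 129
-32 [450.  261.6] 253 253 253 253 252 252 251 240 208 183 186 201 213 222 228 232 231 216 192 164 134 117 130 165 201 228 236 232 225 224 231 237 233 227 207 186 168
-42 [444.8 265.6] 252 252 252 252 252 252 250 238 206 181 182 197 209 219 228 235 230 217 192 168 145 131 123 137 175 216 233 232 223 207 192 183 169 154 150 144 161
-47 [442.2 267.6] 252 252 252 252 252 252 251 240 211 183 182 198 211 222 229 235 241 246 250 252 252 252 251 249 247 245 241 234 228 231 243 250 248 238 224 211 204
-51 [440.1 269.2] 252 252 252 252 252 252 250 239 210 177 174
[... 1610 characters left out ...]
 230 205 133 117 116 118 117 119 122
-51 [361.9  92.8] 117 122 118 119 121 119 120 119 118 118 125 131 134 132 132 142 161 189 222 239 245 247 249 249 230 200 143 142 157 155 125 116 119 119 118 118 120
-53 [362.5  93.4] 119 119 119 119 120 117 118 121 120 120 129 133 134 130 129 142 164 198 225 240 244 246 248 249 251 220 160 131 138 135 123 118 119 117 121 119 119
-65 [366.2  97.1] 116 119 120 119 117 117 115 118 119 119 116 120 128 121 125 142 168 202 227 238 243 245 246 247 249 241 177 125 118 116 118 119 119 118 119 120 117
-75 [369.4 100.3] 115 114 114 116 114 114 114 119 117 118 118 118 117 113 122 141 169 207 228 239 243 245 246 247 250 235 170 120 113 119 116 119 120 121 117 115 116
```

```bash
cat > pred.py <<'E'
from s5 import *
def predict(o,cam,es,lh=-42):
    R=Rn.from_euler("xyz",o["ee_rot"],degrees=True).as_matrix()
    mid=o["tcp_pos"]-20.7*R[:,2]; s=-R[:,1]
    k=np.array([0,0,1.]);k=k-s*(k@s);k/=np.linalg.norm(k);p=np.cross(s,k)
    a=proj(cam,mid-80*s,o);b=proj(cam,mid,o);d=(b-a)/np.linalg.norm(b-a);n=np.array([-d[1],d[0]])
    # silhouettes at l=-25
    L=np.linspace(-55,-5,60); out={}
    T=np.radians(np.arange(0,360,1))
    u=[proj(cam,mid-25*s+16*(np.cos(t)*k+np.sin(t)*p),o) for t in T]
    ws=[(q-proj(cam,mid-25*s,o))@n for q in u]; lo,hi=min(ws),max(ws)
    for e in es:
        e_=np.radians(e);nn=np.cos(e_)*k+np.sin(e_)*p;q=np.cross(s,nn);pts=[]
        for r in np.linspace(0.5,7,14):
            for t in np.linspace(0,2*np.pi,60,endpoint=False):
                l,w=r*np.cos(t),r*np.sin(t); pts.append((proj(cam,mid+(lh+l)*s+w*q+nn*np.sqrt(256-w*w),o),r))
        U=np.array([x for x,_ in pts]);W=np.array([r for _,r in pts]);c=(U*W[:,None]).sum(0)/W.sum()
        w=(c-proj(cam,mid,o))@n
        out[e]=(round(w,2),c.round(1))
    return round(lo,2),round(hi,2),out
if __name__=="__main__":
    o=get_obs()
    for c in ("top","side"):
        lo,hi,out=predict(o,c,(-10,-5,0,5,10,15,20,25)); print(c,"lo,hi",lo,hi,"mid",(lo+hi)/2)
        for e in out: print("  ",e,out[e], "rel mid",round(out[e][0]-(lo+hi)/2,2),"rel hi",round(hi-out[e][0],2))
E
python3 pred.py
python3 - <<'E'
import cv2,numpy as np
for c,box in (("top",(435,250,460,275)),("side",(345,75,370,100))):
    g=cv2.cvtColor(cv2.imread(f"pics/f_{c}.png"),cv2.COLOR_BGR2GRAY).astype(float)
    x0,y0,x1,y1=box;r=g[y0:y1,x0:x1];print(c);print(r[:, :].astype(int) if 0 else "")
    print("\n".join(" ".join(f"{int(v):3d}" for v in q) for q in r))
E
```

```text
top

252 252 252 252 253 253 253 252 252 247 222 196 174 153 149 161 172 179 187 193 195 189 186 188 196
252 252 252 253 253 253 253 253 253 246 221 189 166 157 163 176 187 197 204 210 214 213 214 217 223
252 253 252 253 253 253 253 253 252 243 216 181 164 169 180 191 200 208 214 219 224 227 231 235 239
252 253 253 253 253 253 252 249 243 227 198 175 174 184 194 203 210 215 221 226 230 235 239 243 247
252 252 253 253 253 252 247 234 217 195 180 180 187 197 205 212 217 222 227 232 236 240 244 247 251
252 252 252 253 252 247 231 205 183 175 182 192 200 207 213 219 224 229 233 237 241 246 249 251 253
252 252 252 250 245 231 204 180 174 184 195 204 211 216 221 226 230 234 238 242 246 250 252 253 253
253 252 248 238 223 202 181 177 186 196 205 213 219 223 227 231 235 239 243 247 250 253 253 253 254
252 247 232 210 190 178 179 187 198 206 213 219 225 228 232 236 239 244 248 251 253 254 254 254 254
246 231 204 180 173 180 190 200 208 215 221 225 230 233 236 240 244 248 251 253 254 254 254 254 254
230 205 179 173 181 192 201 208 215 220 225 228 230 230 233 239 246 250 253 254 254 254 254 254
[... 3771 characters left out ...]
127 122 130 145 165 185 212 226 234 243
119 121 122 120 116 123 118 120 123 122 117 120 132 135 138 135 123 123 126 144 162 189 212 227 236Traceback (most recent call last):
  File "pred.py", line 24, in <module>
    lo,hi,out=predict(o,c,(-10,-5,0,5,10,15,20,25)); print(c,"lo,hi",lo,hi,"mid",(lo+hi)/2)
              ~~~~~~~^^^^^^^^^^^^^^^^^^^^^^^^^^^^^^
  File "pred.py", line 16, in predict
    l,w=r*np.cos(t),r*np.sin(t); pts.append((proj(cam,mid+(lh+l)*s+w*q+nn*np.sqrt(256-w*w),o),r))
                                             ~~~~^^^^^^^^^^^^^^^^^^^^^^^^^^^^^^^^^^^^^^^^^^^^
  File "h.py", line 13, in proj
    c=get_calibration(cam)
ValueError: time passes only in moves, steps and waits
```

```bash
python3 - <<'E'
s=open('h.py').read()
s=s.replace("def back(","import functools\n_gc=get_calibration\n@functools.lru_cache(None)\ndef get_calibration(n): return _gc(n)\ndef back(",1)
open('h.py','w').write(s)
E
python3 pred.py
python3 - <<'E'
import cv2,numpy as np
for c,box in (("top",(443,261,455,272)),("side",(356,78,366,84))):
    g=cv2.cvtColor(cv2.imread(f"pics/f_{c}.png"),cv2.COLOR_BGR2GRAY).astype(float)
    x0,y0,x1,y1=box;r=np.clip((190-g[y0:y1,x0:x1])/80,0,1);Y,X=np.mgrid[y0:y1,x0:x1];print(c,(r*X).sum()/r.sum(),(r*Y).sum()/r.sum(),r.sum())
E
```

```text
top lo,hi -10.74 10.82 mid 0.040000000000000036
   -10 (np.float64(-0.3), array([446.4, 263.9])) rel mid -0.34 rel hi 11.12
   -5 (np.float64(0.63), array([447. , 264.7])) rel mid 0.59 rel hi 10.19
   0 (np.float64(1.56), array([447.6, 265.4])) rel mid 1.52 rel hi 9.26
   5 (np.float64(2.48), array([448.2, 266.1])) rel mid 2.44 rel hi 8.34
   10 (np.float64(3.38), array([448.7, 266.9])) rel mid 3.34 rel hi 7.44
   15 (np.float64(4.25), array([449.2, 267.6])) rel mid 4.21 rel hi 6.57
   20 (np.float64(5.08), array([449.6, 268.3])) rel mid 5.04 rel hi 5.74
   25 (np.float64(5.88), array([450., 269.])) rel mid 5.84 rel hi 4.94
side lo,hi -9.51 9.59 mid 0.040000000000000036
   -10 (np.float64(4.58), array([358.2,  82.8])) rel mid 4.54 rel hi 5.01
   -5 (np.float64(5.29), array([358.9,  82.5])) rel mid 5.25 rel hi 4.3
   0 (np.float64(5.96), array([359.6,  82.2])) rel mid 5.92 rel hi 3.63
   5 (np.float64(6.58), array([360.3,  82. ])) rel mid 6.54 rel hi 3.01
   10 (np.float64(7.15), array([360.9,  81.9])) rel mid 7.11 rel hi 2.44
   15 (np.float64(7.67), array([361.6,  81.8])) rel mid 7.63 rel hi 1.92
   20 (np.float64(8.12), array([362.2,  81.8])) rel mid 8.08 rel hi 1.47
   25 (np.float64(8.51), array([362.8,  81.9])) rel mid 8.47 rel hi 1.08
top 449.2291149710505 266.074441687345 45.3375
side 361.56768558951967 80.87336244541486 22.9
```

```bash
cat > s7.py <<'E'
from s5 import *
from pred import predict
w=final(61.5); move_l(list(w[0]),list(w[1]),speed=20); wait(0.6); tl("adj")
for c in ("top","side"): snap(c,"g_"+c)
o=get_obs()
for c in ("top","side"):
    lo,hi,out=predict(o,c,(-5,0,5,10)); print(c,lo,hi,out)
print(o["qvel"].round(3))
E
python3 s7.py; python3 prof.py g | grep -E "top|side|^-(20|24|28|32|42|47|65|75) "; python3 ov.py g 0
python3 - <<'E'
import cv2,numpy as np
for c,box in (("top",(442,260,455,271)),("side",(355,78,366,85))):
    g=cv2.cvtColor(cv2.imread(f"pics/g_{c}.png"),cv2.COLOR_BGR2GRAY).astype(float)
    x0,y0,x1,y1=box;r=np.clip((190-g[y0:y1,x0:x1])/80,0,1);Y,X=np.mgrid[y0:y1,x0:x1];print(c,(r*X).sum()/r.sum(),(r*Y).sum()/r.sum(),r.sum())
E
```

```text
adj 19.94 w 29.7 F [ 0.8 -0.1 -2.6] [ 540.6 -248.8  220.3] [-180.   -61.5 -144.5]
top -10.74 10.82 {-5: (np.float64(0.63), array([447. , 264.6])), 0: (np.float64(1.56), array([447.6, 265.4])), 5: (np.float64(2.48), array([448.1, 266.1])), 10: (np.float64(3.37), array([448.7, 266.8]))}
side -9.51 9.6 {-5: (np.float64(5.29), array([358.9,  82.5])), 0: (np.float64(5.96), array([359.5,  82.2])), 5: (np.float64(6.58), array([360.2,  82. ])), 10: (np.float64(7.15), array([360.9,  81.9]))}
[ 0.028  0.176  0.089  0.028  0.103 -0.148]
top axis dir [ 0.792 -0.61 ] n [0.61  0.792]
-20 [456.2 256.8] 188 177 166 155 150 148 158 170 169 168 181 197 209 219 227 234 241 248 251 252 253 253 253 252 250 246 241 233 219 192 157 134 130 129 129 129 130
-24 [454.1 258.4] 243 231 225 217 205 191 181 167 156 163 180 196 209 219 227 234 241 247 251 253 253 253 253 252 249 247 241 233 220 195 157 134 130 130 130 130 129
-28 [452. 260.] 252 252 251 252 249 244 228 209 182 172 181 197 209 219 226 233 238 244 248 248 248 249 250 251 249 246 242 234 223 205 181 156 147 137 133 129 129
-32 [450.  261.6] 253 253 2
[... 1628 characters left out ...]
 243 249 250 251 251 207 142 116 121 119 119 121 120
-47 [360.6  91.6] 116 119 120 117 118 121 120 121 119 116 118 125 132 137 138 137 143 162 186 195 189 187 185 159 151 159 189 229 237 205 136 117 118 119 120 119 119
-65 [366.2  97.1] 119 118 118 117 119 122 119 118 118 118 121 125 127 122 124 143 173 205 229 239 243 246 246 247 249 242 177 127 119 121 119 118 119 119 118 119 119
-75 [369.4 100.2] 116 115 115 113 115 115 113 114 117 119 121 118 116 116 121 143 175 209 230 241 243 245 246 247 250 236 172 122 116 117 118 122 121 116 118 118 117
mid [ 555.4 -238.2  230. ] s [ 0.581 -0.814  0.   ]
top 448.87392550143267 265.4825214899713 43.625
side 360.76753175041415 81.21976808393153 22.6375
```

View pics/g_ov.png

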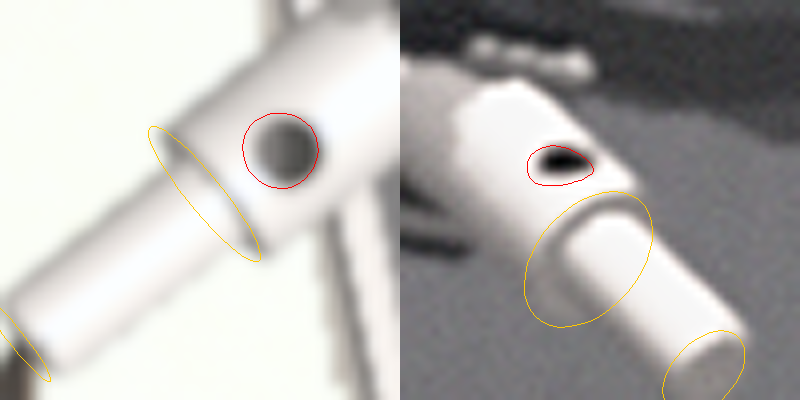

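Run:
```python
from s5 import *
for k in ["bottle","mug","clamp"]:
    print(k,[(round(x["score"],2),[int(v) for v in x["extent"]]) for x in spot_in(k,"side")[:1]])
wait(0.5); o1=get_obs(); wait(0.5); tl("final"); print((get_obs()["tcp_pos"]-o1["tcp_pos"]).round(2))
sign_off()
```

```text
bottle []
mug [(0.64, [241, 248, 62, 67])]
clamp [(0.83, [214, 406, 69, 105])]
final 21.19 w 29.9 F [ 0.1 -0.1 -2.7] [ 540.6 -248.8  220.1] [ 180.   -61.5 -144.5]
[-0.   -0.    0.02]
the job is handed in; nothing more can be done
```

The shaft is held level and still about 230 mm above the bench, with its hole facing up over the middle of the tray. I handed the job in at 21.2 s.

**What I did:** The first look from the far side showed no hole. I gripped the shaft at its middle, turned it about 105° and laid it back in the V-blocks. The next look found the hole low on the far side. I regripped the shaft, carried it over the tray and turned it up, then made a small correction of 4.5° after measuring the hole in the pictures.

**Last checks:**
- **Hole direction:** the top and side cameras put it about 0–2° from vertical, against a limit of 12°. Before the correction they gave roughly 3–6°.
- **Hole position:** it is within a few mm of the tray's centre.
- **Level:** judged from the tool pose, with the shaft's edges in the pictures lying along the predicted axis. Camera resolution limits how finely I can confirm it.
- **Hold:** the arm was at rest, the fingers stood at 29.9 mm on the shaft (about 2 mm under its 32 mm diameter), and the wrist carried about 2.7 N.
- **Mug and clamp:** both are within 2 pixels of where they started in the side view.
- **Bottle:** the detector missed it in the last picture. In the side picture taken just before the final correction I saw it standing, but I did not measure its position. No contact force showed at any reading.

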